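# Sweep used caps through the gate of the discard tray

### The job

Push the three loose white screw caps on the deck of the cap tray with the fingertips, one at a time, through the narrow gate between the low rails so that each drops into the discard slot behind it. Only push them: do not lift a cap or take it over the rails, and never have two caps in the gate together. Leave the two small bottles standing where they are on the deck, and do not disturb the timer and the carton beside the tray.

Things in the scene. Friction and masses are not known exactly. Their poses are not given: they have to be found in the camera images.
- sorter: the cap tray, fixed on the worktop: grey deck on darker panels, 222 mm long (its x), 180 mm wide (y); deck top 75 mm above the worktop, from x = -0.104 to a sharp edge at 0.060. Origin on the worktop under its middle; x points along the deck to gate and slot, z up. Dark rim rails 8 mm high, 5 mm thick (lower than the caps) edge its front and sides
- gate (a point): middle of the gate on the deck's top, at x = 0.048 of the tray, axes as the tray's: a straight lane 36 mm wide between two dark blocks 8 mm high that run from x = 0.036 to 0.060 and out to the sides. From the mouth two guide rails, 8 mm high, 6 mm thick, flare out at 45 degrees to about x = 0.018, |y| = 0.039
- slot (a point): middle of the mouth of the discard slot, level with the deck's top, at x = 0.086 of the tray, axes as the tray's. The slot is an open well from the deck's edge x = 0.060 to 0.112, |y| < 0.084, its floor 69 mm below the deck; its back and end walls stand 22 mm above the deck
- cap_a_center (a point): a loose plain white ribbed screw cap, a flat cylinder 28 mm across and 18 mm high, 14 g, standing on the deck closed side up; this point is its centre, 9 mm above its underside. All three caps are alike
- cap_b_center (a point): a loose plain white ribbed screw cap, a flat cylinder 28 mm across and 18 mm high, 14 g, standing on the deck closed side up; this point is its centre, 9 mm above its underside. All three caps are alike
- cap_c_center (a point): a loose plain white ribbed screw cap, a flat cylinder 28 mm across and 18 mm high, 14 g, standing on the deck closed side up; this point is its centre, 9 mm above its underside. All three caps are alike
- bottle_1: small amber dropper bottle with a black cap, 25 mm across, 62 mm high, 50 g, standing loose on the deck in one of the corners beside the guide rails; origin at the centre of its underside
- bottle_2: a second bottle just like bottle_1, in the other such corner of the deck; origin at the centre of its underside
- timer: white bench timer, 60 x 68 x 24 mm, loose on the worktop left of the tray; origin at the centre of its underside
- coverslip_box: white carton, 42 x 60 x 30 mm, loose on the worktop left of the tray, farther back; origin at the centre of its underside
There are look-alikes about, which are no part of the job. What is shaped like the part that bears cap_c_center but black or yellow is not meant.

How it is judged (in metres and radians):
On the way, in this order (a step that is already met when the one before it is completed fails the run):
1. a first cap has dropped into the discard slot (((x of cap_a_center in the frame of sorter between 0.058 and 0.114 m and y of cap_a_center in the frame of sorter between -0.086 and 0.086 m and height (world z) of cap_a_center below 0.072 m) or (x of cap_b_center in the frame of sorter between 0.058 and 0.114 m and y of cap_b_center in the frame of sorter between -0.086 and 0.086 m and height (world z) of cap_b_center below 0.072 m) or (x of cap_c_center in the frame of sorter between 0.058 and 0.114 m and y of cap_c_center in the frame of sorter between -0.086 and 0.086 m and height (world z) of cap_c_center below 0.072 m))), for 0.1 s.
2. a second cap has dropped into the slot ((((x of cap_a_center in the frame of sorter between 0.058 and 0.114 m and y of cap_a_center in the frame of sorter between -0.086 and 0.086 m and height (world z) of cap_a_center below 0.072 m) and (x of cap_b_center in the frame of sorter between 0.058 and 0.114 m and y of cap_b_center in the frame of sorter between -0.086 and 0.086 m and height (world z) of cap_b_center below 0.072 m)) or ((x of cap_a_center in the frame of sorter between 0.058 and 0.114 m and y of cap_a_center in the frame of sorter between -0.086 and 0.086 m and height (world z) of cap_a_center below 0.072 m) and (x of cap_c_center in the frame of sorter between 0.058 and 0.114 m and y of cap_c_center in the frame of sorter between -0.086 and 0.086 m and height (world z) of cap_c_center below 0.072 m)) or ((x of cap_b_center in the frame of sorter between 0.058 and 0.114 m and y of cap_b_center in the frame of sorter between -0.086 and 0.086 m and height (world z) of cap_b_center below 0.072 m) and (x of cap_c_center in the frame of sorter between 0.058 and 0.114 m and y of cap_c_center in the frame of sorter between -0.086 and 0.086 m and height (world z) of cap_c_center below 0.072 m)))), for 0.1 s.
3. the third cap has dropped into the slot (x of cap_a_center in the frame of sorter between 0.058 and 0.114 m and y of cap_a_center in the frame of sorter between -0.086 and 0.086 m and height (world z) of each of cap_a_center, cap_b_center, cap_c_center below 0.072 m and x of cap_b_center in the frame of sorter between 0.058 and 0.114 m and y of cap_b_center in the frame of sorter between -0.086 and 0.086 m and x of cap_c_center in the frame of sorter between 0.058 and 0.114 m and y of cap_c_center in the frame of sorter between -0.086 and 0.086 m), for 0.1 s.
At the end, for the whole second after the job is handed in: All three caps lie at rest in the well of the discard slot with their centres below the deck, and both small bottles stand upright on the deck within 20 mm of where they were (all of step 3 and linear speed of each of cap_a, cap_b, cap_c below 0.03 m/s and angle between each of bottle_1, bottle_2's own z axis and vertical below 0.15 rad and distance of each of bottle_1, bottle_2 from where it was at the start of the episode below 0.02 m); the robot touches nothing.
It fails at once if a cap is lifted (its centre more than 24 mm above the deck) (height (world z) of any of cap_a_center, cap_b_center, cap_c_center above 0.099 m).
It fails at once if two caps are in the gate lane at once (((x of cap_a_center in the frame of sorter between 0.03 and 0.062 m and height (world z) of cap_a_center above 0.073 m) and (x of cap_b_center in the frame of sorter between 0.03 and 0.062 m and height (world z) of cap_b_center above 0.073 m)) or ((x of cap_a_center in the frame of sorter between 0.03 and 0.062 m and height (world z) of cap_a_center above 0.073 m) and (x of cap_c_center in the frame of sorter between 0.03 and 0.062 m and height (world z) of cap_c_center above 0.073 m)) or ((x of cap_b_center in the frame of sorter between 0.03 and 0.062 m and height (world z) of cap_b_center above 0.073 m) and (x of cap_c_center in the frame of sorter between 0.03 and 0.062 m and height (world z) of cap_c_center above 0.073 m))).
It fails at once if a cap goes over the rails beside the gate ((x of cap_a_center in the frame of sorter between 0.036 and 0.058 m and height (world z) of cap_a_center above 0.075 m and (y of cap_a_center in the frame of sorter above 0.014 m or y of cap_a_center in the frame of sorter below -0.014 m)) or (x of cap_b_center in the frame of sorter between 0.036 and 0.058 m and height (world z) of cap_b_center above 0.075 m and (y of cap_b_center in the frame of sorter above 0.014 m or y of cap_b_center in the frame of sorter below -0.014 m)) or (x of cap_c_center in the frame of sorter between 0.036 and 0.058 m and height (world z) of cap_c_center above 0.075 m and (y of cap_c_center in the frame of sorter above 0.014 m or y of cap_c_center in the frame of sorter below -0.014 m))).
It fails at once if a cap falls off the tray ((height (world z) of cap_a_center below 0.065 m and (x of cap_a_center in the frame of sorter below 0.05 m or x of cap_a_center in the frame of sorter above 0.118 m or y of cap_a_center in the frame of sorter above 0.09 m or y of cap_a_center in the frame of sorter below -0.09 m)) or (height (world z) of cap_b_center below 0.065 m and (x of cap_b_center in the frame of sorter below 0.05 m or x of cap_b_center in the frame of sorter above 0.118 m or y of cap_b_center in the frame of sorter above 0.09 m or y of cap_b_center in the frame of sorter below -0.09 m)) or (height (world z) of cap_c_center below 0.065 m and (x of cap_c_center in the frame of sorter below 0.05 m or x of cap_c_center in the frame of sorter above 0.118 m or y of cap_c_center in the frame of sorter above 0.09 m or y of cap_c_center in the frame of sorter below -0.09 m))).
It fails at once if a small bottle is tipped, or a small bottle, the timer or the carton is shifted by 20 mm or more (angle between any of bottle_1, bottle_2's own z axis and vertical above 0.4 rad or distance of any of bottle_1, bottle_2, timer, coverslip_box from where it was at the start of the episode above 0.02 m).
It also fails if it takes over 58 s, if anything falls off the work surface, if the arm or the gripper's body presses on something with over 40 N, if the wrist force passes 120 N, or if a joint passes its speed limit or range.

### The arm

A 6-joint arm with a two-finger parallel gripper is mounted at the origin on a cart in front of the work surface, level with it; the furniture and walls round the work are solid. World frame = base frame: x ahead of the robot, y to its left, z up, the work surface at z = 0. Lengths are in mm, angles in rad, forces in N, time in s.
With the tool pointing down it reaches from about 325 to 900 mm from the base axis. Payload 6.1 kg.
Tool frame: the origin (TCP) lies midway between the tips of the shut fingers; the grasp point (between the pads) lies 19 mm behind it; z points along the fingers, y is the direction in which the jaws open and shut (so a half turn about z gives the same grasp; the last joint's range is limited). The gripper opens to 85 mm and grips with 20 to 120 N. Pads are 22 mm wide; open, the fingers measure 114 mm over their backs; the gripper's body (76 mm by 85 mm) begins 54 mm behind the grasp point. The pads swing forward as they close: fully open they stand 13 mm farther back than shut.
Start: joints at [1.141, 0.22, 1.526, -0, 1.395, -0.126], TCP at [186.966, 596.372, 231.3] pointing down, gripper open.
Joint ranges: [-2.98, 2.98], [-0.91, 2.08], [0.09, 2.57], [-1.24, 4.39], [0.2, 2.65], [-2.68, 2.68]. Speed limits (rad/s): [2.57, 2.57, 3.01, 3.14, 3.14, 3.14].

### API

Orientations are given as a unit quaternion [x, y, z, w].
In Python, from bench import bot gives the robot as it stands.
- The arm moves only by the tool servo_tool, never from a script. Its argument "steps" is a list of rows, each a list of 7 numbers: the turn, a rotation vector about the world's x, y, z in units of 10 degrees (1.0 is 10 degrees), then the shift along the world's x, y, z in units of 50 mm (1.0 is 50 mm), then the closure in counts, from 0 (fully open) to 255 (shut). In form: [[wx, wy, wz, tx, ty, tz, fingers], ...]. A call has 1 to 12 rows; each row shifts and turns the commanded pose from where the row before left it; what a row does not reach is not made up. A row lasts 1/8 s, in which the tool goes at most 62.5 mm and 10.7 degrees, less where a joint would pass 70% of its speed; a pose out of reach is approached as far as the arm can. A call is refused whole if a number of a shift passes 1 or a number of a turn 1, either way. A call with a gripper value outside its range is refused whole. The fingers move at their own pace and stop on an object; the grip force is fixed at half the most. Time passes only in rows, so rows that do not move let the fingers close. It gives the time, the measured TCP pose, the force and the opening at its end, in the units of the state.
- bot.state(): the state, without advancing time (a new reading comes with each control period).
- bot.read_camera(name): name is "scene" or "side" or "wrist"; returns a dict with "color" (420x560x3 uint8, red, green, blue), "camera_matrix" (3x3 intrinsics, pixels), "position" and "orientation" of the camera in the world. Camera axes: x right, y down, z forward; pixel columns grow to the right and rows downward; lengths in mm; the calibration is good to about 2 mm. A picture is of the moment at which its call begins. There is no depth.
- bot.sign_off(): hands the job in, once; it reports no verdict.
The state is a dict: "time_s": time; "qpos": joint angles; "joint_vel": joint speeds; "effort": joint torques, N m; "eef_pos": TCP position; "ee_rot": TCP orientation; "ft_force": force on the tool from outside, world axes, zero at the start; "ft_torque": the same for the moment, N m; "opening": finger opening in mm.
Only numpy, scipy, OpenCV 4.12 (cv2) and the standard library are available. Lean on these libraries where they do the work, as an engineer would, in place of code of your own. Each camera call takes 0.05 s, during which the arm holds its last target.

## Working session

There is one attempt and no reset: what is moved stays moved. The work goes in short steps, Python scripts to look and compute and a tool call to move; the robot and the scene stay as the last step left them, time stands still between calls to the robot, and variables do not carry over. Pictures are saved under pics/ and viewed, and the job is handed in when it is done.

Besides the shell and the picture viewer there is one more tool, called after ">>>" by a JSON object that holds its "op" and its "data". servo_tool: Moves the arm, as the interface text tells. Its arguments: {"type":"object","properties":{"steps":{"type":"array"}},"required":["steps"]}

```bash
mkdir -p pics; ls
python3 - <<'E'
from bench import bot
import cv2
print(bot.state())
for n in ["scene","side","wrist"]:
    r=bot.read_camera(n)
    cv2.imwrite(f"pics/{n}0.png",r["color"][:,:,::-1])
    print(n,r["camera_matrix"].tolist(),r["position"],r["orientation"])
E
```

```text
pics
{'time_s': 0.0, 'qpos': array([ 1.14088701e+00,  2.21238609e-01,  1.52761603e+00,  1.38031150e-05,
        1.39468652e+00, -1.26105083e-01]), 'joint_vel': array([-0.00012332, -0.00169077, -0.00126668,  0.00079458, -0.00077353,
        0.00039694]), 'effort': array([ 1.57700499e-03, -4.96897745e+01, -3.89405072e+01, -5.97297367e-05,
        1.07207484e-02,  1.84535992e-05]), 'eef_pos': array([186.71929086, 595.82525006, 230.18890019]), 'ee_rot': array([ 1.51319748e-01,  9.88484388e-01, -9.34980917e-04, -2.73906553e-04]), 'ft_force': array([0.10445491, 0.02269755, 0.44581372]), 'ft_torque': array([0.02173525, 0.06022122, 0.00237895]), 'opening': 85.20169415664836}
scene [[430.19654012134737, 0.0, 280.958362326111], [0.0, 430.19654012134737, 205.13363717113612], [0.0, 0.0, 1.0]] [ 159.52666822 -363.97886635  719.13244272] [ 0.87473476 -0.31447744  0.11909604 -0.34894008]
side [[544.7728485896106, 0.0, 273.9473445989645], [0.0, 544.7728485896106, 207.10465381054976], [0.0, 0.0, 1.0]] [  -23.78153103 -1035.35881972   697.77289761] [ 0.82167958 -0.20027539  0.11432069 -0.52121322]
wrist [[324.6943949854446, 0.0, 280.0416214188148], [0.0, 324.6943949854446, 209.17707118052456], [0.0, 0.0, 1.0]] [117.45273276 617.94064949 373.31130544] [0.79727417 0.58583013 0.08514658 0.11792801]
```

View pics/scene0.png

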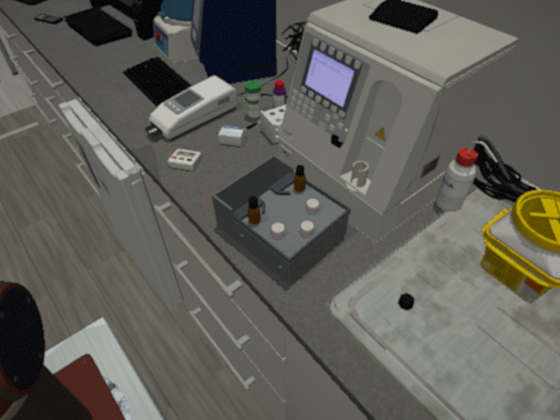

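View pics/side0.png

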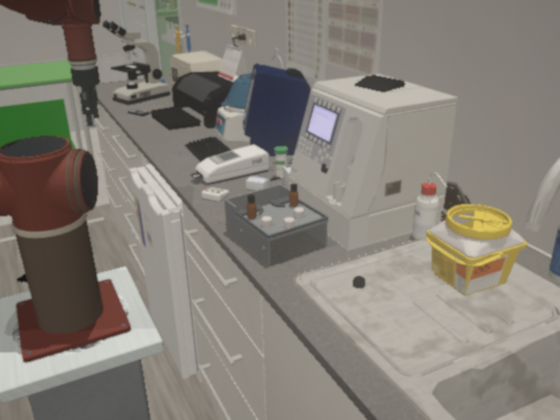

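View pics/wrist0.png

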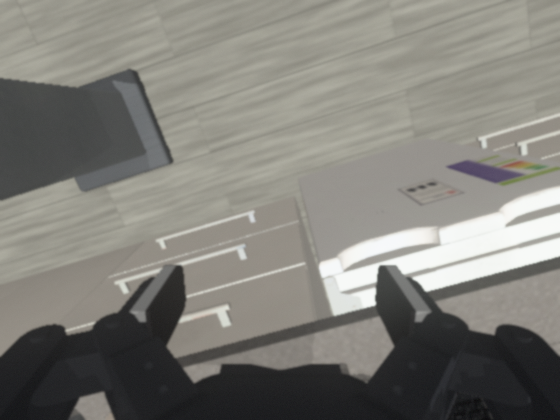

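The scene camera shows the tray at about (282,212): slot at its upper left, two amber bottles at (254,210) and (300,180), and three white caps at (278,230), (306,227) and (313,205). I'll zoom in.

```bash
cat > h.py <<'E'
import numpy as np, cv2
from scipy.spatial.transform import Rotation as R
from bench import bot
def ray(cam,uv,z):
    K=cam["camera_matrix"];p=np.array(cam["position"]);Q=R.from_quat(cam["orientation"]).as_matrix()
    d=Q@np.linalg.inv(K)@np.array([uv[0],uv[1],1.]); s=(z-p[2])/d[2]; return p+s*d
def proj(cam,P):
    K=cam["camera_matrix"];p=np.array(cam["position"]);Q=R.from_quat(cam["orientation"]).as_matrix()
    c=(np.atleast_2d(P)-p)@Q; q=c@K.T; return q[:,:2]/q[:,2:]
def save(im,box,sc,name,pts=None):
    x0,y0,x1,y1=box
    o=cv2.resize(im[y0:y1,x0:x1,::-1],None,fx=sc,fy=sc,interpolation=cv2.INTER_CUBIC)
    cv2.imwrite(name,o)
E
python3 - <<'E'
from h import *
c=bot.read_camera("scene"); save(c["color"],(205,150,355,290),4 and 5.3,"pics/sz.png")
c=bot.read_camera("side"); save(c["color"],(215,170,335,265),6,"pics/dz.png")
E
```

```text
(no output)
```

View pics/sz.png

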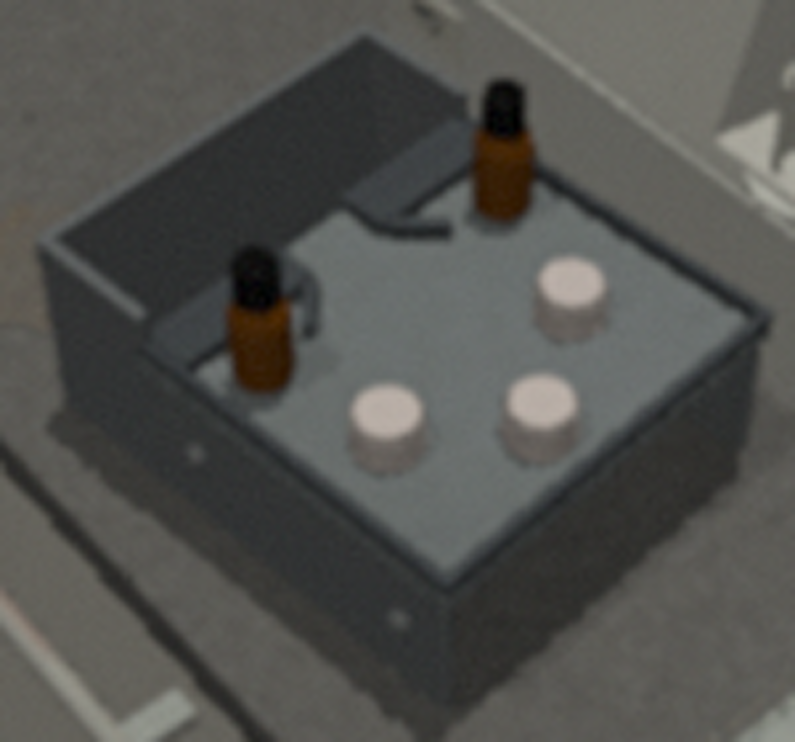

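View pics/dz.png

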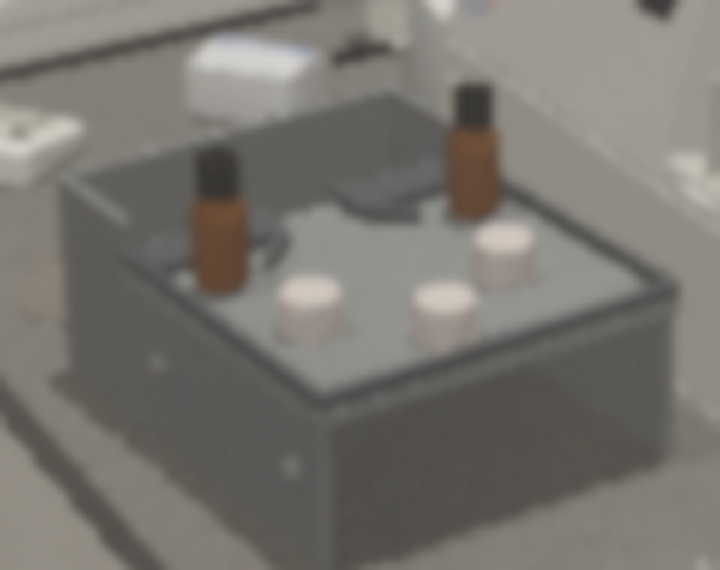

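Run:
```python
from h import *
from scipy.optimize import least_squares
cs=bot.read_camera("scene"); cd=bot.read_camera("side")
def un(p,o,s): p=np.array(p,float); return np.array(o)+(p+.5)/s-.5
S=lambda p:un(p,(205,150),5.3); D=lambda p:un(p,(215,170),6)
obs=[(cs,S,(-104,90,83),(448,588)),(cs,S,(-104,-90,83),(770,315)),(cs,S,(118,90,97),(42,240)),(cs,S,(118,-90,97),(365,33)),(cs,S,(60,-18,83),(345,205)),
(cd,D,(-104,90,83),(322,407)),(cd,D,(-104,-90,83),(677,290)),(cd,D,(118,90,97),(60,183)),(cd,D,(118,-90,97),(390,93))]
def T(p,q):
    c,s=np.cos(p[2]),np.sin(p[2]); q=np.atleast_2d(q).astype(float); return np.c_[p[0]+c*q[:,0]-s*q[:,1],p[1]+s*q[:,0]+c*q[:,1],q[:,2]]
f=lambda p:np.concatenate([proj(c,T(p,q))[0]-F(z) for c,F,q,z in obs])
g=ray(cs,S((330,300)),75);print(g)
best=min((least_squares(f,[g[0],g[1],a],x_scale=[10,10,.1]) for a in (0.5,1.5,2.5)),key=lambda r:r.cost)
p=best.x;print("tray",p,np.degrees(p[2]));print(f(p).reshape(-1,2).round(1))
np.save("tray.npy",p)
def inv(P): d=P[:2]-p[:2];c,s=np.cos(p[2]),np.sin(p[2]);return np.array([c*d[0]+s*d[1],-s*d[0]+c*d[1]])
for n,F,c,L in [("scene",S,cs,[(387,411,93),(541,402,93),(571,282,93),(261,378,75),(503,205,75)]),("side",D,cd,[(310,293,93),(445,299,93),(503,239,93),(221,283,75),(473,208,75)])]:
    for u,v,z in L:
        w=ray(c,F((u,v)),z);print(n,w.round(1),inv(w).round(1))
```

```text
[513.89558998 126.04667162  75.        ]
tray [535.03211014  97.73720711   1.67462351] 95.94885927898233
[[ 0.5  1.3]
 [ 2.   0.3]
 [-1.4  0.5]
 [ 0.6 -1.6]
 [-0.4 -0.7]
 [-0.9 -0.6]
 [ 0.7 -0.8]
 [-1.6 -0.9]
 [ 0.1 -1.3]]
scene [486.  56.  93.] [-36.4  53.1]
scene [531.4  23.8  93. ] [-73.2  11.3]
scene [579.8  61.2  93. ] [-41.  -40.7]
scene [469.3 111.   75. ] [20. 64.]
scene [599.6 122.7  75. ] [ 18.1 -66.9]
side [487.6  54.7  93. ] [-37.9  51.6]
side [533.7  22.9  93. ] [-74.3   9.1]
side [581.8  60.8  93. ] [-41.6 -42.7]
side [473.7 114.2  75. ] [22.8 59.3]
side [603.6 127.8  75. ] [ 22.8 -71.3]
```

>>> {"op": "servo_tool", "data": {"steps": [[0, 0, -0.56, 0.58, -0.96, 0.04, 205], [0, 0, -0.56, 0.58, -0.96, 0.04, 205], [0, 0, -0.56, 0.58, -0.96, 0.04, 205], [0, 0, -0.56, 0.58, -0.96, 0.04, 205], [0, 0, -0.56, 0.58, -0.96, 0.04, 205], [0, 0, -0.56, 0.58, -0.96, 0.04, 205], [0, 0, -0.56, 0.58, -0.96, 0.04, 205], [0, 0, -0.56, 0.58, -0.96, 0.04, 205], [0, 0, -0.56, 0.58, -0.96, 0.04, 205], [0, 0, -0.56, 0.58, -0.96, 0.04, 205], [0, 0, -0.56, 0.58, -0.96, 0.04, 205], [0, 0, -0.5, 0.58, -0.96, 0.04, 205]]}}

```text
time_s: 1.85
eef_pos: [535.8, 18.6, 255.7]
ee_rot: [0.67, 0.742, 0.0, 0.0]
ft_force: [0.1, 0.2, 0.0]
opening: 16.9
```

Run:
```python
from h import *
c=bot.read_camera("wrist"); cv2.imwrite("pics/w1.png",cv2.resize(c["color"][:,:,::-1],None,fx=1.4,fy=1.4))
s=bot.state();print(s["time_s"],s["eef_pos"],R.from_quat(s["ee_rot"]).as_matrix().round(3),s["opening"],s["qpos"],s["joint_vel"])
print(c["position"],R.from_quat(c["orientation"]).as_matrix()[:,2])
```

```text
1.9 [538.50606378  12.85281214 255.79080575] [[-0.094  0.996  0.003]
 [ 0.996  0.094 -0.004]
 [-0.005  0.003 -1.   ]] 16.443887626340057 [-0.12014041 -0.00484749  1.72442644 -0.00393604  1.41842835 -0.21404833] [ 0.06869926 -0.04494406  0.05584386  0.01885478  0.01935951  0.00194009]
[528.77268388  91.41753005 398.64289843] [ 0.0299522  -0.28681057 -0.95751896]
```

View pics/w1.png

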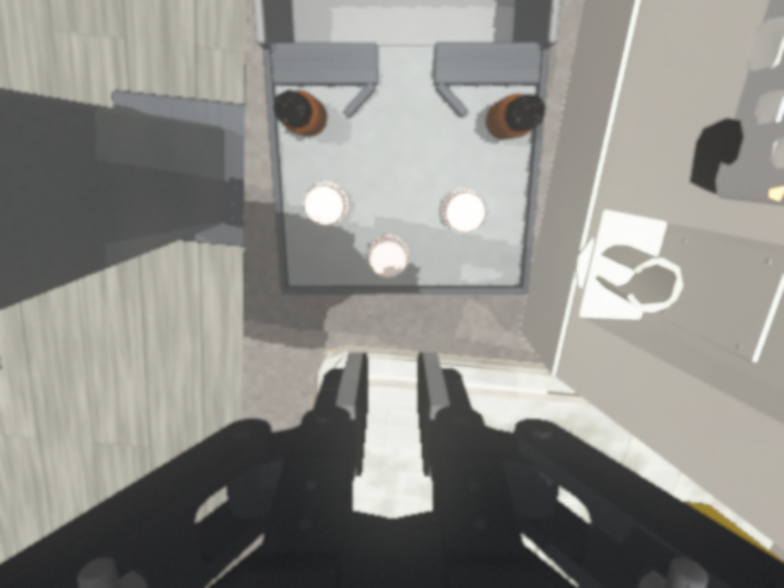

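Run:
```python
from h import *
for _ in range(3): c=bot.read_camera("wrist")
s=bot.state();print(s["time_s"],s["eef_pos"],s["joint_vel"].round(3),c["position"])
save(c["color"],(170,20,410,220),3.3,"pics/w2.png")
import pickle;pickle.dump(c,open("w2.pkl","wb"))
```

```text
2.05 [534.99782315  19.56070704 255.01329847] [ 0.04  -0.021  0.021  0.007  0.004 -0.001] [528.93561657  90.91494963 398.15122743]
```

View pics/w2.png

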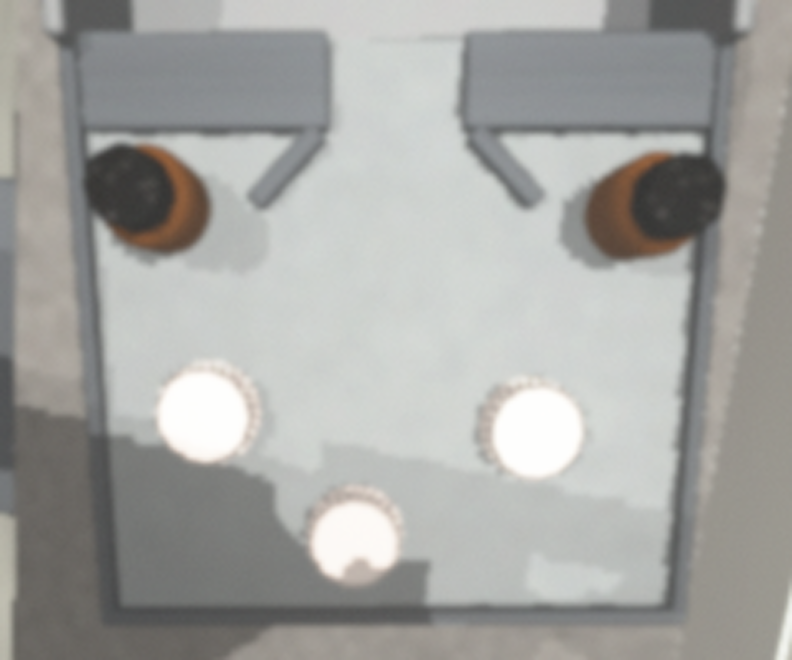

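```bash
cat > cal.py <<'E'
from h import *
E
python3 - <<'E'
from h import *
import pickle
from scipy.optimize import least_squares
c=pickle.load(open("w2.pkl","rb"))
W=lambda p:np.array((170,20))+(np.array(p,float)+.5)/3.3-.5
obs=[((-104,90,83),(103,622)),((-104,-90,83),(684,622)),((60,18,83),(328,33)),((60,-18,83),(466,34)),((36,18,83),(327,129)),((36,-18,83),(464,129)),((-99,85,83),(118,606)),((-99,-85,83),(668,606))]
def T(p,q):
    co,s=np.cos(p[2]),np.sin(p[2]); q=np.atleast_2d(q).astype(float); return np.c_[p[0]+co*q[:,0]-s*q[:,1],p[1]+s*q[:,0]+co*q[:,1],q[:,2]]
f=lambda p:np.concatenate([proj(c,T(p,q))[0]-W(z) for q,z in obs])
r=least_squares(f,np.load("tray.npy"),x_scale=[10,10,.1]);p=r.x
print(p,np.degrees(p[2]));print(f(p).reshape(-1,2).round(1))
np.save("tray2.npy",p)
def inv(P): d=P[:2]-p[:2];co,s=np.cos(p[2]),np.sin(p[2]);return np.array([co*d[0]+s*d[1],-s*d[0]+co*d[1]])
for u,v,z in [(205,415,93),(355,541,93),(537,432,93),(170,215,75),(620,220,75),(130,190,137),(680,195,137)]:
    w=ray(c,W((u,v)),z);print(w.round(1),inv(w).round(1))
for _ in range(3):print(bot.state()["eef_pos"],R.from_quat(bot.state()["ee_rot"]).as_matrix()[:,0])
E
```

```text
[536.57424884 100.68252763   1.67278984] 95.84379763970037
[[-0.9  1.2]
 [ 0.6  1. ]
 [ 0.1 -1.3]
 [-0.2 -1.6]
 [ 0.7 -0.2]
 [-0.3 -0.2]
 [-0.9  1.3]
 [ 0.9  1.1]]
[487.4  56.3  93. ] [-39.1  53.4]
[532.9  24.6  93. ] [-75.3  11.4]
[580.9  61.   93. ] [-44. -40.]
[471.9 108.9  75. ] [14.8 63.5]
[598.6 120.4  75. ] [ 13.3 -63.7]
[473.6 109.9 137. ] [15.6 61.7]
[597.9 121.4 137. ] [ 14.3 -63.1]
[534.99782315  19.56070704 255.01329847] [-1.02600882e-01  9.94722467e-01  5.21897428e-04]
[534.99782315  19.56070704 255.01329847] [-1.02600882e-01  9.94722467e-01  5.21897428e-04]
[534.99782315  19.56070704 255.01329847] [-1.02600882e-01  9.94722467e-01  5.21897428e-04]
```

Run:
```python
from h import *
c=bot.read_camera("scene")
cv2.imwrite("pics/s2.png",cv2.resize(c["color"][100:300,200:400,::-1],None,fx=3.0,fy=3.0,interpolation=2))
w=bot.read_camera("side");cv2.imwrite("pics/d2.png",cv2.resize(w["color"][80:280,200:400,::-1],None,fx=3.0,fy=3.0,interpolation=2))
for z in (0,100,200):
  for uv in [(368,232),(282,150)]: print(z,ray(c,uv,z).round())
```

```text
0 [676. -17.   0.]
0 [709. 316.   0.]
100 [604. -66. 100.]
100 [633. 222. 100.]
200 [ 532. -114.  200.]
200 [556. 127. 200.]
```

View pics/s2.png

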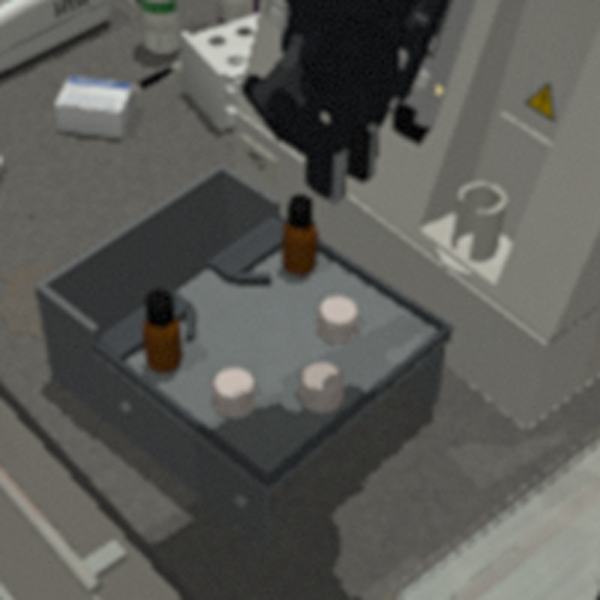

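View pics/d2.png

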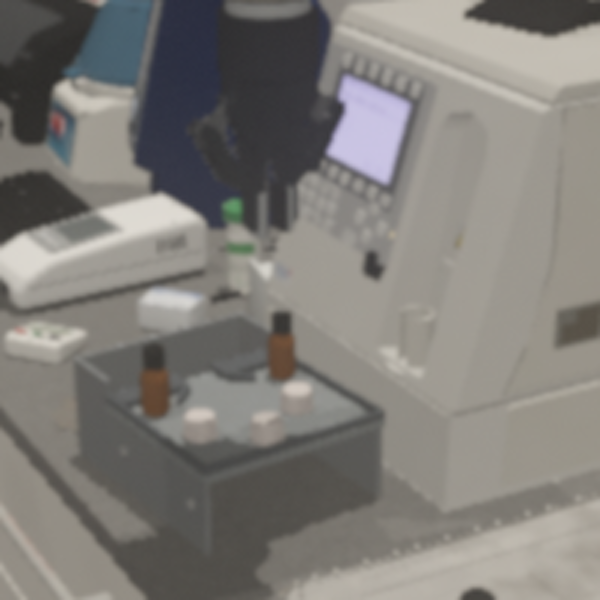

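The wrist view gives cap tops at crop pixels (205,415), (355,541) and (537,432), and the gate corners at (328,33) and (466,34). That puts the tray at (536.5, 100.5) with a yaw of 95.9°, matching the other cameras to about 2 mm. I'll take the middle cap first and come down behind it.

>>> {"op": "servo_tool", "data": {"steps": [[0, 0, 0, 0.03, -0.61, 0, 205], [0, 0, 0, 0, 0, -0.75, 205], [0, 0, 0, 0, 0, -0.75, 205], [0, 0, 0, 0, 0, -0.75, 205], [0, 0, 0, 0, 0, -0.75, 205], [0, 0, 0, 0, 0, 0, 205], [0, 0, 0, 0, 0, 0, 205]]}}

```text
time_s: 3.02
eef_pos: [537.2, -9.4, 106.9]
ee_rot: [0.669, 0.744, 0.001, 0.001]
ft_force: [0.4, 1.1, 0.1]
opening: 16.8
```

Run:
```python
from h import *
c=bot.read_camera("wrist"); cv2.imwrite("pics/w3.png",cv2.resize(c["color"][:,:,::-1],None,fx=1.4,fy=1.4))
s=bot.state();print(s["time_s"],s["eef_pos"],s["opening"],s["ft_force"])
```

```text
3.075 [537.81841653  -9.67656701 107.51414669] 16.802574431256094 [-0.84671008  0.44994349  1.00312361]
```

View pics/w3.png

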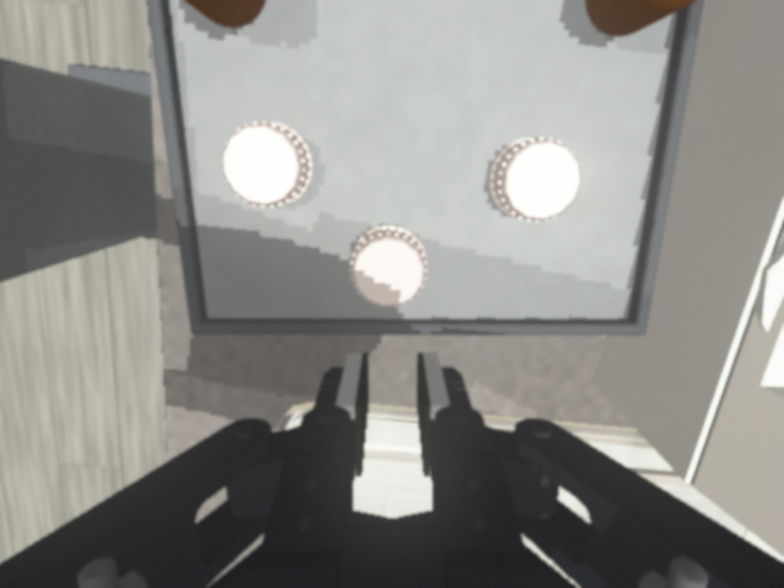

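>>> {"op": "servo_tool", "data": {"steps": [[0, 0, 0, 0, 0, -0.4, 205], [0, 0, 0, 0, 0, 0, 205], [0, 0, 0, 0.005, 0.2, 0, 205], [0, 0, 0, 0.005, 0.2, 0, 205], [0, 0, 0, 0.005, 0.2, 0, 205], [0, 0, 0, 0.005, 0.2, 0, 205], [0, 0, 0, 0.005, 0.2, 0, 205], [0, 0, 0, 0, 0, 0, 205]]}}

```text
time_s: 4.08
eef_pos: [537.6, 40.8, 85.2]
ee_rot: [0.669, 0.744, -0.0, -0.0]
ft_force: [-0.0, -0.5, 0.1]
opening: 17.0
```

Run:
```python
from h import *
c=bot.read_camera("wrist"); cv2.imwrite("pics/w4.png",cv2.resize(c["color"][:,:,::-1],None,fx=1.4,fy=1.4))
c=bot.read_camera("side"); save(c["color"],(215,170,335,265),6,"pics/d4.png")
s=bot.state();print(s["time_s"],s["eef_pos"],s["opening"],s["ft_force"])
```

```text
4.175 [537.60177294  40.02732413  85.16130832] 16.636751904726292 [-0.4019069   0.32016802 -0.83679741]
```

View pics/w4.png

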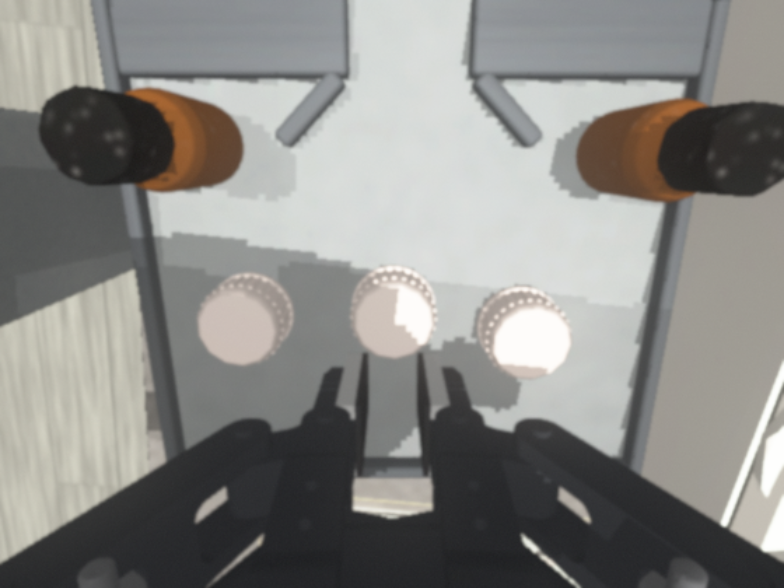

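View pics/d4.png

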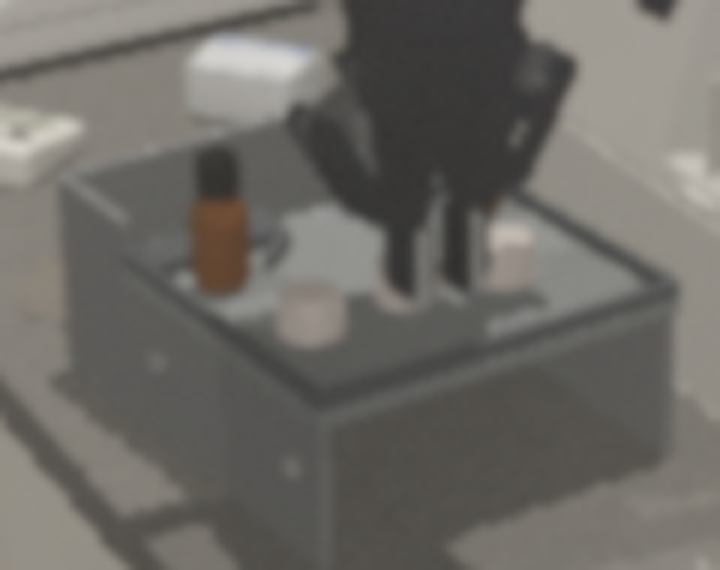

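The cap sits in the cradle, centred at pixel x=394 between the fingertips, and the gate is straight ahead. I'll push it on through.

>>> {"op": "servo_tool", "data": {"steps": [[0, 0, 0, 0.005, 0.2, 0, 205], [0, 0, 0, 0.005, 0.2, 0, 205], [0, 0, 0, 0.005, 0.2, 0, 205], [0, 0, 0, 0.005, 0.2, 0, 205], [0, 0, 0, -0.02, 0.2, 0, 205], [0, 0, 0, -0.02, 0.2, 0, 205], [0, 0, 0, 0, 0, 0, 205]]}}

```text
time_s: 5.05
eef_pos: [536.5, 100.7, 85.3]
ee_rot: [0.669, 0.743, -0.0, -0.0]
ft_force: [0.2, 0.4, -0.7]
opening: 16.9
```

Run:
```python
from h import *
c=bot.read_camera("wrist"); cv2.imwrite("pics/w5.png",cv2.resize(c["color"][:,:,::-1],None,fx=1.4,fy=1.4))
s=bot.state();print(s["time_s"],s["eef_pos"],s["opening"],s["ft_force"])
```

```text
5.1 [536.63009546 100.2603542   85.28389836] 16.98535814160935 [ 0.06770656  0.46105018 -0.5414277 ]
```

View pics/w5.png

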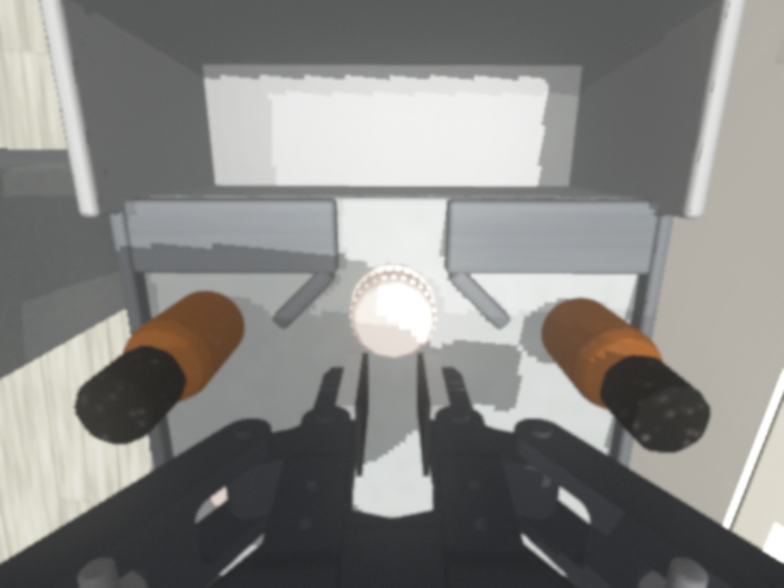

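The cap stands square in front of the gate: its centre is at pixel 393, against 391 for the gate. The finger knuckles clear both bottles.

>>> {"op": "servo_tool", "data": {"steps": [[0, 0, 0, -0.02, 0.2, 0, 205], [0, 0, 0, -0.02, 0.2, 0, 205], [0, 0, 0, -0.02, 0.2, 0, 205], [0, 0, 0, -0.02, 0.2, 0, 205], [0, 0, 0, -0.02, 0.2, 0, 205], [0, 0, 0, 0, 0, 0, 205], [0, 0, 0, 0, 0, 0, 205]]}}

```text
time_s: 5.98
eef_pos: [531.7, 149.9, 85.3]
ee_rot: [0.669, 0.743, -0.0, 0.0]
ft_force: [0.9, 0.5, -0.2]
opening: 16.8
```

Run:
```python
from h import *
c=bot.read_camera("wrist"); cv2.imwrite("pics/w6.png",cv2.resize(c["color"][:,:,::-1],None,fx=1.4,fy=1.4))
s=bot.state();print(s["time_s"],s["eef_pos"],s["opening"],s["ft_force"])
```

```text
6.025 [531.71595171 149.71278176  85.27852925] 16.39972388398425 [-0.6013604   0.40044517 -0.03119288]
```

View pics/w6.png

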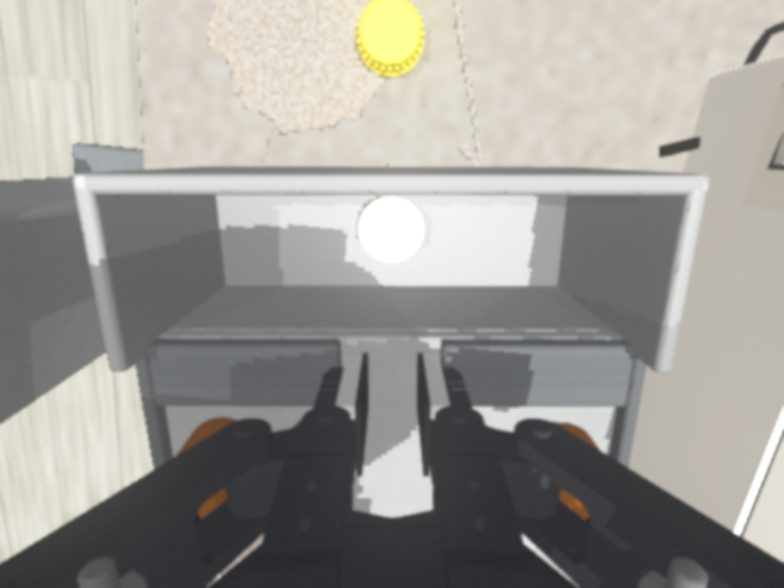

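The first cap lies on the floor of the well at (392,230). Next is cap A on the left: lift, straddle it with the fingers open, drag it to the midline, then push it through the same way.

>>> {"op": "servo_tool", "data": {"steps": [[0, 0, 0, 0, 0, 0.75, 205], [0, 0, 0, 0, 0, 0.75, 205], [0, 0, 0, -0.3, -0.63, 0, 135], [0, 0, 0, -0.3, -0.63, 0, 135], [0, 0, 0, -0.3, -0.62, 0, 135], [0, 0, 0, 0, 0, -0.5, 135], [0, 0, 0, 0, 0, -0.5, 135], [0, 0, 0, 0, 0, 0, 135]]}}

```text
time_s: 7.02
eef_pos: [484.9, 55.5, 108.5]
ee_rot: [0.669, 0.743, -0.001, -0.002]
ft_force: [-0.1, 0.2, 0.6]
opening: 40.4
```

Run:
```python
from h import *
c=bot.read_camera("wrist"); cv2.imwrite("pics/w7.png",cv2.resize(c["color"][:,:,::-1],None,fx=1.4,fy=1.4))
c=bot.read_camera("side"); save(c["color"],(215,170,335,265),6,"pics/d7.png")
s=bot.state();print(s["time_s"],s["eef_pos"],s["opening"],s["ft_force"])
```

```text
7.125 [486.97879894  55.68008747 110.83710457] 39.98286735292205 [ 0.37907688 -0.10451346  1.3743381 ]
```

View pics/w7.png

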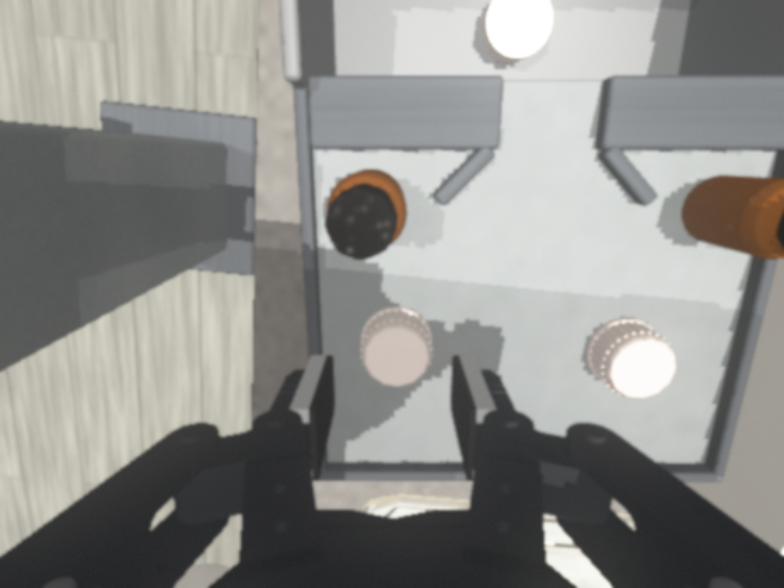

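View pics/d7.png

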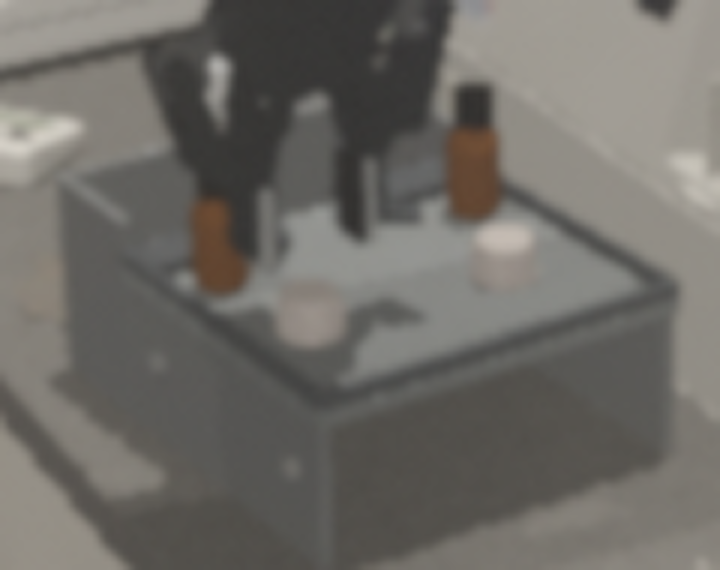

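>>> {"op": "servo_tool", "data": {"steps": [[0, 0, 0, 0, 0, -0.54, 135], [0, 0, 0, 0, 0, 0, 153], [0, 0, 0, 0, 0, 0, 153], [0, 0, 0, 0.17, 0.02, 0, 153], [0, 0, 0, 0.17, 0.02, 0, 153], [0, 0, 0, 0.17, 0.02, 0, 153], [0, 0, 0, 0.17, 0.02, 0, 153], [0, 0, 0, 0.17, 0.02, 0, 153], [0, 0, 0, 0, 0, 0, 153]]}}

```text
time_s: 8.25
eef_pos: [529.9, 60.9, 83.3]
ee_rot: [0.669, 0.743, 0.0, 0.0]
ft_force: [0.0, -0.3, -0.5]
opening: 34.1
```

Run:
```python
from h import *
c=bot.read_camera("wrist"); cv2.imwrite("pics/w8.png",cv2.resize(c["color"][:,:,::-1],None,fx=1.4,fy=1.4))
s=bot.state();print(s["time_s"],s["eef_pos"],s["opening"],s["ft_force"])
```

```text
8.3 [529.3331453   60.90222972  83.09979539] 33.98970824528769 [-0.42743365  0.90338535 -0.39342391]
```

View pics/w8.png

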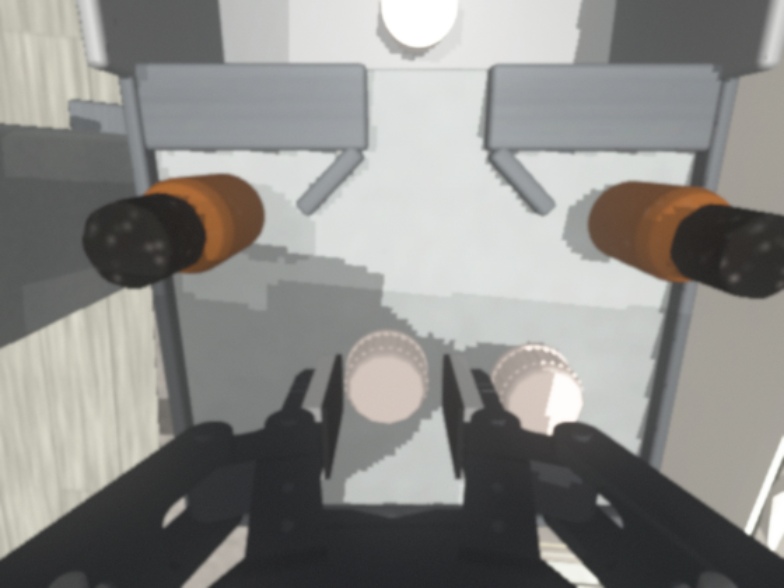

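```bash
cat >> h.py <<'E'
p=np.load("tray2.npy")
def inv(P): d=np.array(P)[:2]-p[:2];co,s=np.cos(p[2]),np.sin(p[2]);return np.array([co*d[0]+s*d[1],-s*d[0]+co*d[1]])
E
python3 - <<'E'
from h import *
c=bot.read_camera("wrist")
for uv in [(386,388),(538,402),(366,66),(490,66),(366,150),(487,150)]: 
  w=ray(c,np.array(uv)/1.4,93 if uv[1]>200 else 83);print(w.round(1),inv(w).round(1))
s=bot.state();print(s["time_s"],s["eef_pos"],inv(s["eef_pos"]))
E
```

```text
[527.8  61.3  93. ] [-38.2  12.7]
[578.2  61.5  93. ] [-43.2 -37.4]
[512.2 157.4  83. ] [58.9 18.4]
[547.5 161.1  83. ] [ 59. -17.]
[514.3 134.6  83. ] [36.  18.7]
[550.4 138.4  83. ] [ 36.1 -17.6]
8.35 [529.04317833  60.89142104  83.06046185] [-38.8175297   11.54333465]
```

Cap A is at tray (-38, 13) and cap C hasn't moved. I'll raise the tool, go behind A and push it in the cradle.

>>> {"op": "servo_tool", "data": {"steps": [[0, 0, 0, 0, 0, 0.6, 153], [0, 0, 0, 0, 0, 0, 205], [0, 0, 0, 0.05, -0.73, 0, 205], [0, 0, 0, 0, 0, 0, 205], [0, 0, 0, 0, 0, -0.56, 205], [0, 0, 0, 0, 0, 0, 205], [0, 0, 0, -0.02, 0.2, 0, 205], [0, 0, 0, 0.03, 0.2, 0, 205], [0, 0, 0, 0.03, 0.2, 0, 205], [0, 0, 0, 0.03, 0.2, 0, 205], [0, 0, 0, 0.03, 0.2, 0, 205], [0, 0, 0, 0, 0, 0, 205]]}}

```text
time_s: 9.85
eef_pos: [536.8, 75.2, 85.3]
ee_rot: [0.669, 0.744, 0.0, -0.0]
ft_force: [-0.7, -0.4, -0.4]
opening: 17.1
```

Run:
```python
from h import *
c=bot.read_camera("wrist"); cv2.imwrite("pics/w9.png",cv2.resize(c["color"][:,:,::-1],None,fx=1.4,fy=1.4))
s=bot.state();print(s["time_s"],s["eef_pos"],inv(s["eef_pos"]),s["opening"],s["ft_force"])
```

```text
9.9 [536.71565002  74.78736037  85.24715755] [-25.77499147   2.49589587] 16.59595276061671 [-0.3165477  -0.96239208 -0.35499372]
```

View pics/w9.png

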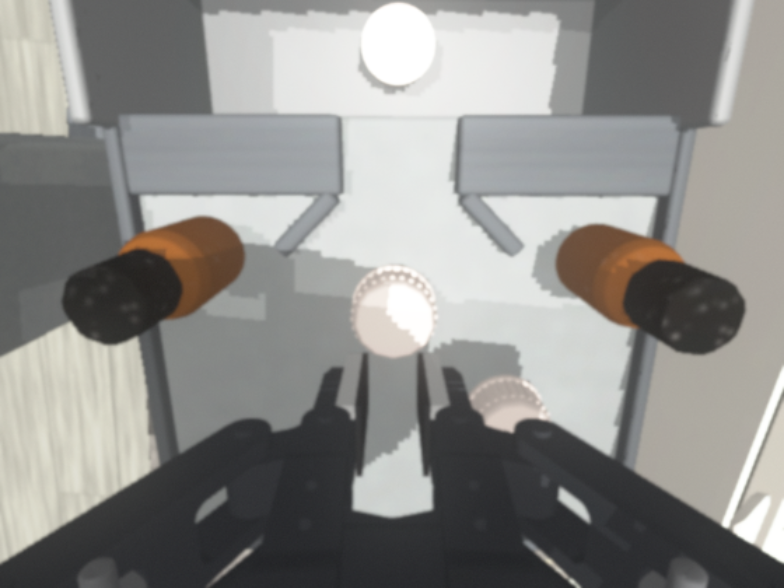

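>>> {"op": "servo_tool", "data": {"steps": [[0, 0, 0, 0, 0.2, 0, 205], [0, 0, 0, 0, 0.2, 0, 205], [0, 0, 0, -0.02, 0.2, 0, 205], [0, 0, 0, -0.02, 0.2, 0, 205], [0, 0, 0, -0.02, 0.2, 0, 205], [0, 0, 0, -0.02, 0.2, 0, 205], [0, 0, 0, -0.02, 0.2, 0, 205], [0, 0, 0, -0.02, 0.12, 0, 205], [0, 0, 0, 0, 0, 0, 205], [0, 0, 0, 0, 0, 0, 205]]}}

```text
time_s: 11.15
eef_pos: [530.7, 150.2, 85.3]
ee_rot: [0.669, 0.743, -0.0, 0.0]
ft_force: [0.3, -0.5, 0.6]
opening: 16.8
```

Run:
```python
from h import *
c=bot.read_camera("wrist"); cv2.imwrite("pics/w10.png",cv2.resize(c["color"][:,:,::-1],None,fx=1.4,fy=1.4))
s=bot.state();print(s["time_s"],s["eef_pos"],inv(s["eef_pos"]),s["opening"],s["ft_force"])
```

```text
11.2 [530.7653494  150.12944507  85.29137805] [49.78139355  0.74418628] 16.71348621712995 [-0.29641231 -0.46539321  0.99512308]
```

View pics/w10.png

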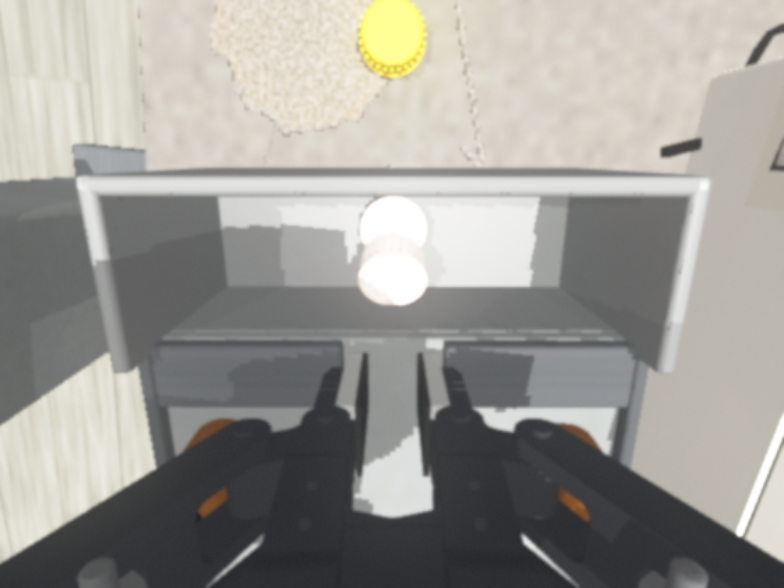

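Two caps are in the well, at (393,225) and (393,275). I'll go for cap C, straddling it the same way.

>>> {"op": "servo_tool", "data": {"steps": [[0, 0, 0, 0, 0, 0.75, 205], [0, 0, 0, 0, 0, 0.75, 205], [0, 0, 0, 0.33, -0.6, 0, 135], [0, 0, 0, 0.33, -0.6, 0, 135], [0, 0, 0, 0.33, -0.6, 0, 135], [0, 0, 0, 0, 0, -0.5, 135], [0, 0, 0, 0, 0, -0.5, 135], [0, 0, 0, 0, 0, 0, 135], [0, 0, 0, 0, 0, 0, 135]]}}

```text
time_s: 12.32
eef_pos: [580.7, 60.2, 111.2]
ee_rot: [0.669, 0.743, 0.0, 0.0]
ft_force: [0.2, 1.0, 0.2]
opening: 40.1
```

Run:
```python
from h import *
c=bot.read_camera("wrist"); cv2.imwrite("pics/w11.png",cv2.resize(c["color"][:,:,::-1],None,fx=1.4,fy=1.4))
s=bot.state();print(s["time_s"],s["eef_pos"],inv(s["eef_pos"]),s["opening"],s["ft_force"])
```

```text
12.375 [581.12288566  60.31416655 111.68548045] [-44.69437173 -40.20694908] 40.24116041396492 [-0.42936372 -0.01576445  0.30843239]
```

View pics/w11.png

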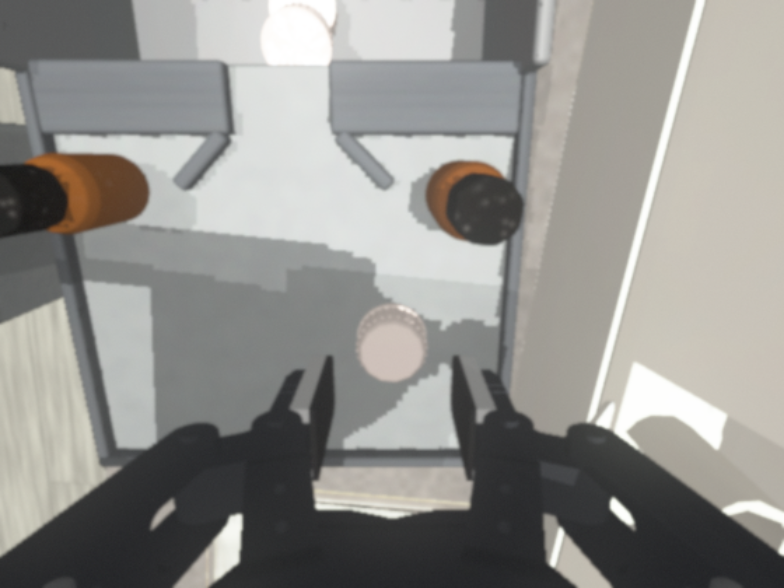

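>>> {"op": "servo_tool", "data": {"steps": [[0, 0, 0, 0, 0, -0.54, 135], [0, 0, 0, 0, 0, 0, 153], [0, 0, 0, 0, 0, 0, 153], [0, 0, 0, -0.17, -0.02, 0, 153], [0, 0, 0, -0.17, -0.02, 0, 153], [0, 0, 0, -0.17, -0.02, 0, 153], [0, 0, 0, -0.17, -0.02, 0, 153], [0, 0, 0, -0.17, -0.02, 0, 153], [0, 0, 0, 0, 0, 0, 153]]}}

```text
time_s: 13.5
eef_pos: [536.9, 55.3, 83.1]
ee_rot: [0.669, 0.743, -0.0, -0.0]
ft_force: [0.9, -0.5, -0.4]
opening: 34.0
```

Run:
```python
from h import *
c=bot.read_camera("wrist"); cv2.imwrite("pics/w12.png",cv2.resize(c["color"][:,:,::-1],None,fx=1.4,fy=1.4))
s=bot.state();print(s["time_s"],s["eef_pos"],inv(s["eef_pos"]),s["opening"],s["ft_force"])
```

```text
13.55 [537.44454031  55.33448725  83.31759592] [-45.20098456   3.75142217] 34.177329892187274 [-0.26035044  0.52957122 -0.52185302]
```

View pics/w12.png

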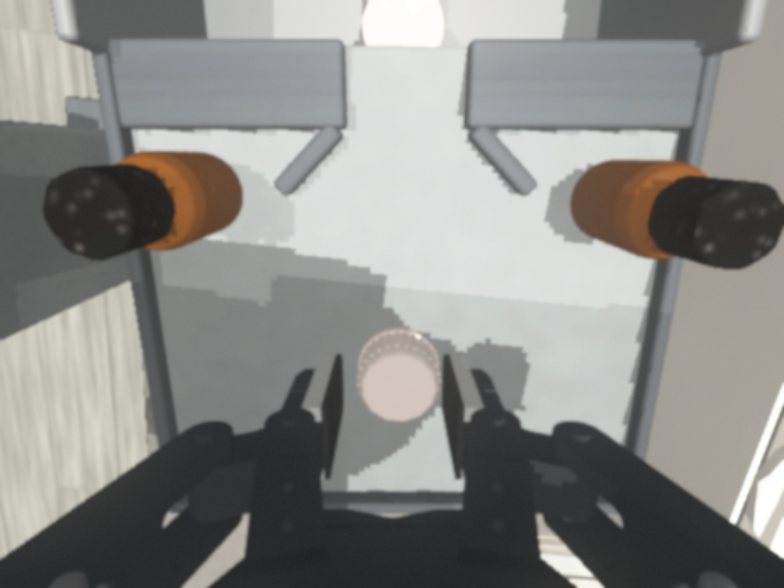

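Cap C is on the midline, between the pads at (399,385). Same as before: go behind it and push it through.

>>> {"op": "servo_tool", "data": {"steps": [[0, 0, 0, 0, 0, 0.6, 153], [0, 0, 0, 0, 0, 0, 205], [0, 0, 0, 0.12, -0.73, 0, 205], [0, 0, 0, 0, 0, 0, 205], [0, 0, 0, 0, 0, -0.56, 205], [0, 0, 0, 0, 0, 0, 205], [0, 0, 0, -0.02, 0.2, 0, 205], [0, 0, 0, -0.02, 0.2, 0, 205], [0, 0, 0, -0.02, 0.2, 0, 205], [0, 0, 0, -0.02, 0.2, 0, 205], [0, 0, 0, -0.02, 0.2, 0, 205], [0, 0, 0, 0, 0, 0, 205]]}}

```text
time_s: 15.05
eef_pos: [538.6, 69.7, 85.3]
ee_rot: [0.669, 0.743, 0.0, -0.0]
ft_force: [-0.1, -0.1, -0.1]
opening: 16.7
```

Run:
```python
from h import *
c=bot.read_camera("wrist"); cv2.imwrite("pics/w13.png",cv2.resize(c["color"][:,:,::-1],None,fx=1.4,fy=1.4))
s=bot.state();print(s["time_s"],s["eef_pos"],inv(s["eef_pos"]),s["opening"],s["ft_force"])
```

```text
15.1 [538.64660147  69.30255829  85.295396  ] [-31.4278932    1.13342407] 16.984781473439014 [-0.59843044 -0.33573979 -0.31215809]
```

View pics/w13.png

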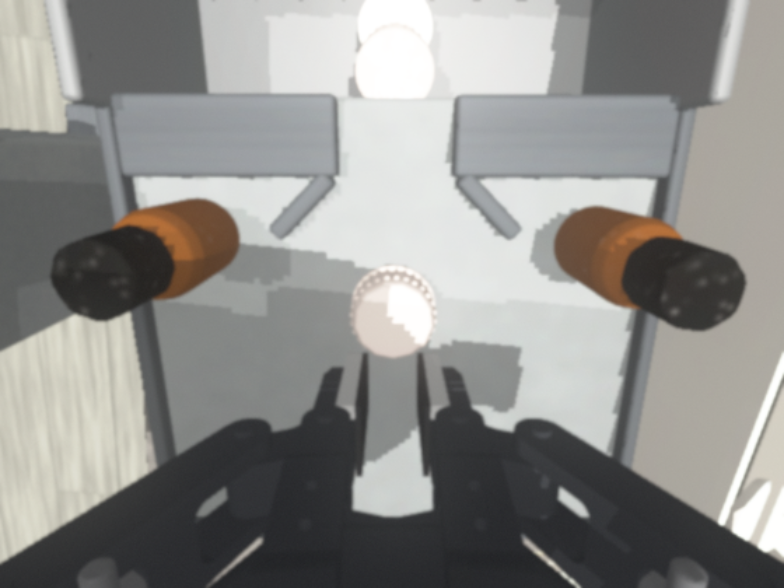

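Cap C is cradled at (394,310) and in line with the gate. I'll push the remaining 80 mm or so.

>>> {"op": "servo_tool", "data": {"steps": [[0, 0, 0, -0.02, 0.2, 0, 205], [0, 0, 0, -0.02, 0.2, 0, 205], [0, 0, 0, -0.02, 0.2, 0, 205], [0, 0, 0, -0.02, 0.2, 0, 205], [0, 0, 0, -0.02, 0.2, 0, 205], [0, 0, 0, -0.02, 0.2, 0, 205], [0, 0, 0, -0.02, 0.2, 0, 205], [0, 0, 0, -0.02, 0.2, 0, 205], [0, 0, 0, 0, 0, 0, 205], [0, 0, 0, 0, 0, 0, 205]]}}

```text
time_s: 16.35
eef_pos: [530.7, 148.8, 85.2]
ee_rot: [0.669, 0.743, -0.0, 0.0]
ft_force: [0.8, -0.4, 0.4]
opening: 16.7
```

Run:
```python
from h import *
c=bot.read_camera("wrist"); cv2.imwrite("pics/w14.png",cv2.resize(c["color"][:,:,::-1],None,fx=1.4,fy=1.4))
s=bot.state();print(s["time_s"],s["eef_pos"],inv(s["eef_pos"]),s["opening"],s["ft_force"])
```

```text
16.4 [530.73582527 148.68017433  85.27431967] [48.34266047  0.92111704] 16.55738904669173 [-0.00608607 -0.0665514  -1.22709214]
```

View pics/w14.png

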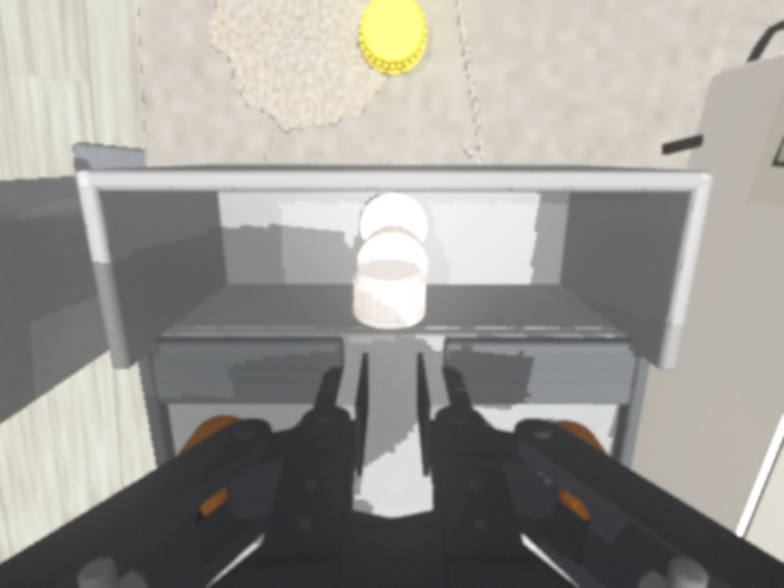

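>>> {"op": "servo_tool", "data": {"steps": [[0, 0, 0, 0, 0, 0.75, 205], [0, 0, 0, 0, 0, 0.75, 205], [0, 0, 0, 0.02, -0.6, 0.2, 205], [0, 0, 0, 0.02, -0.6, 0.2, 205], [0, 0, 0, 0, 0, 0, 205], [0, 0, 0, 0, 0, 0, 205]]}}

```text
time_s: 17.15
eef_pos: [532.5, 88.9, 180.0]
ee_rot: [0.67, 0.743, 0.0, -0.0]
ft_force: [0.5, 0.8, 0.0]
opening: 16.7
```

Run:
```python
from h import *
c=bot.read_camera("wrist"); save(c["color"],(140,80,420,290),2.8,"pics/w15.png")
d=bot.read_camera("scene"); save(d["color"],(150,100,350,250),4,"pics/s15.png")
s=bot.state();print(s["time_s"],s["eef_pos"],inv(s["eef_pos"]),c["position"])
```

```text
17.25 [532.32379163  89.41363399 179.70320445] [-10.7775633    5.37573062] [525.54553327 161.64734858 323.03869465]
```

View pics/w15.png

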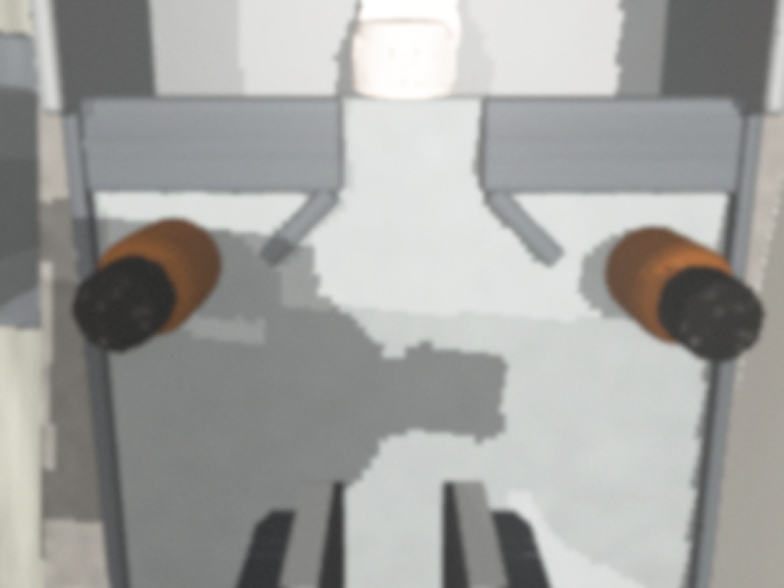

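View pics/s15.png

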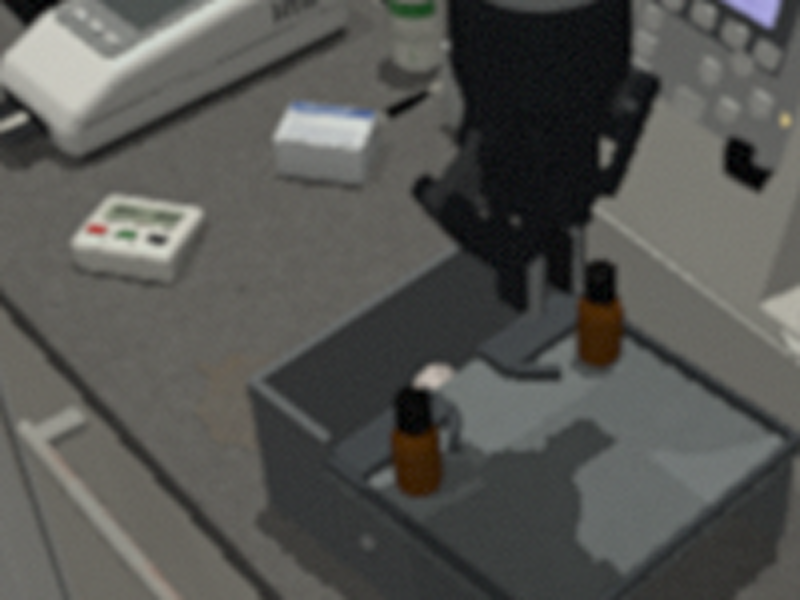

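Cap C stands on edge against the well's wall under the deck. I need its height, so I'll look from two wrist positions.

>>> {"op": "servo_tool", "data": {"steps": [[0, 0, 0, -0.02, 0.5, 0, 205], [0, 0, 0, -0.02, 0.3, 0, 205], [0, 0, 0, 0, 0, 0, 205], [0, 0, 0, 0, 0, 0, 205], [0, 0, 0, 0, 0, 0, 205]]}}

```text
time_s: 17.88
eef_pos: [530.8, 128.4, 180.3]
ee_rot: [0.669, 0.743, -0.0, 0.0]
ft_force: [0.3, 0.0, -0.1]
opening: 16.7
```

Run:
```python
from h import *
import pickle
c=bot.read_camera("wrist"); save(c["color"],(140,60,420,270),2.8,"pics/w16.png")
pickle.dump(c,open("w16.pkl","wb"))
s=bot.state();print(s["time_s"],s["eef_pos"],inv(s["eef_pos"]),c["position"])
```

```text
17.925 [530.75777825 128.39481824 180.26354067] [28.16048876  2.96466753] [523.67371549 201.2406748  323.23791714]
```

>>> {"op": "servo_tool", "data": {"steps": [[0, 0, 0, -0.04, 0.5, 0, 205], [0, 0, 0, -0.04, 0.5, 0, 205], [0, 0, 0, 0, 0, 0, 205], [0, 0, 0, 0, 0, 0, 205], [0, 0, 0, 0, 0, 0, 205]]}}

```text
time_s: 18.55
eef_pos: [526.9, 178.0, 180.3]
ee_rot: [0.67, 0.743, -0.0, 0.0]
ft_force: [-0.5, 0.4, 1.0]
opening: 16.4
```

Run:
```python
from h import *
import pickle
c=bot.read_camera("wrist"); save(c["color"],(140,150,420,360),2.8,"pics/w17.png")
pickle.dump(c,open("w17.pkl","wb"))
s=bot.state();print(s["time_s"],s["eef_pos"],inv(s["eef_pos"]),c["position"])
```

```text
18.6 [526.8701916  178.09245149 180.30246348] [77.99567334  1.77199868] [519.8053346  250.87172487 323.26425642]
```

View pics/w16.png

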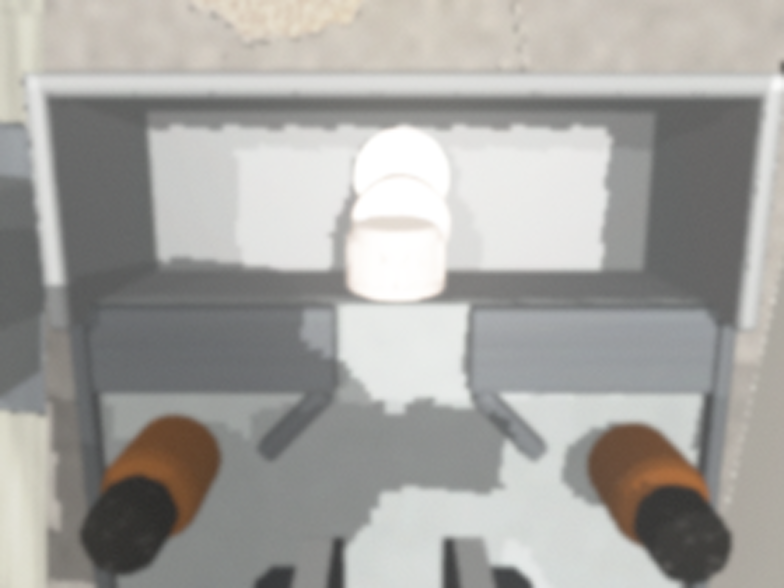

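View pics/w17.png

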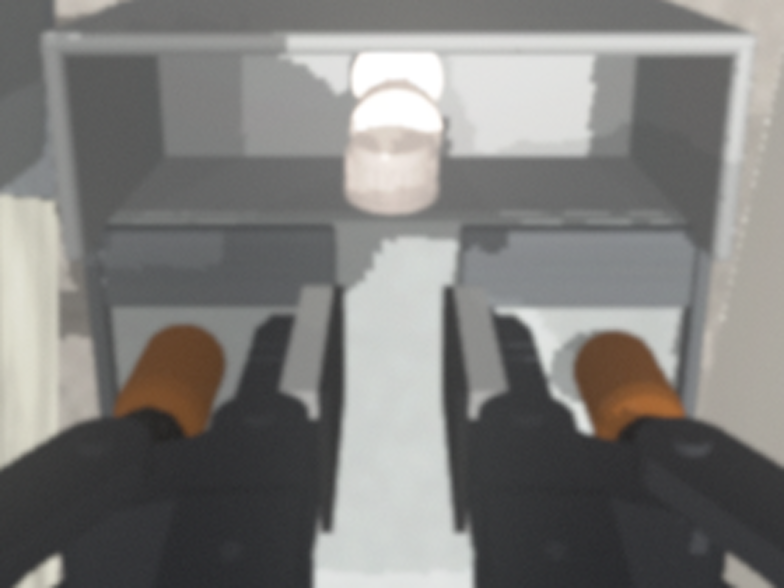

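Run:
```python
from h import *
import pickle
a=pickle.load(open("w16.pkl","rb"));b=pickle.load(open("w17.pkl","rb"))
def P(c):
    Q=R.from_quat(c["orientation"]).as_matrix().T
    return c["camera_matrix"]@np.c_[Q,-Q@np.array(c["position"])]
def tri(u,v):
    u=np.array((140,60))+(np.array(u)+.5)/2.8-.5; v=np.array((140,150))+(np.array(v)+.5)/2.8-.5
    X=cv2.triangulatePoints(P(a),P(b),u.reshape(2,1),v.reshape(2,1)).ravel();return X[:3]/X[3]
for n,u,v in [("lane edge L",(337,308),(335,232)),("block mouth",(335,390),(333,306)),("C low rim",(395,301),(391,214)),("C upper face",(397,217),(394,130)),("C left",(346,265),(343,178)),("wall bottom",(250,270),(250,157)),("back rim",(200,75),(200,36)),("A top arc",(400,178),(396,84))]:
    X=tri(u,v);print(n,X.round(1),inv(X).round(1))
```

```text
lane edge L [513.1 158.5  84.3] [59.9 17.4]
block mouth [514.6 136.4  85.6] [37.8 18.3]
C low rim [528.7 159.   66.3] [58.8  1.9]
C upper face [527.1 181.2  51.9] [81.1  1.2]
C left [513.5 166.8  60.2] [68.2 16.2]
wall bottom [478.6 155.    9.2] [59.9 52.2]
back rim [476.4 211.9  96.9] [116.8  48.6]
A top arc [526.9 191.6  32.1] [91.4  0.4]
```

Run:
```python
from h import *
a=cv2.imread("pics/scene0.png").astype(int); c=bot.read_camera("scene")["color"][:,:,::-1].astype(int)
d=abs(a-c).mean(2)
print("timer",d[145:175,163:206].mean(),"carton",d[122:148,215:247].mean(),"bottle1",d[196:224,248:261].mean())
w=bot.read_camera("wrist"); save(w["color"],(140,150,420,360),2.8,"pics/w18.png")
print(abs(w["color"].astype(int)-__import__("pickle").load(open("w17.pkl","rb"))["color"]).mean(), abs(w["color"][165:230,255:305].astype(int)-__import__("pickle").load(open("w17.pkl","rb"))["color"][165:230,255:305]).max())
s=bot.state();print(s["time_s"],s["ft_force"],s["eef_pos"]);bot.sign_off()
```

```text
timer 4.7444444444444445 carton 50.4150641025641 bottle1 8.706043956043956
0.9797278911564626 27
18.7 [ 0.28613883 -0.39426866  1.07436998] [526.84900443 178.27441695 180.32009765]
the job is handed in; nothing more can be done
```

All three caps were pushed through the gate one at a time and dropped into the discard slot. I handed the job in at about 18.7 s; no verdict was reported.

**How:** I nested each cap between two slightly open fingertips held just above the rail height and pushed it through. The left and right caps first had to be dragged sideways towards the tray's midline with the fingers straddling them. Nothing was gripped or lifted.

**Last checks:**
- **Caps:** the wrist views show all three in the well. The last one lies tilted on its side on top of the others, against the wall below the deck. Its visible points lie at about z = 52–66 mm, so its centre should be near 50 mm, under the 72 mm limit. That is an estimate from two pictures. Two pictures about 0.1 s apart showed no movement.
- **Bottles:** after the third drop, both stood within 1 px of their starting positions in the scene camera.
- **Timer:** it matches the starting image.
- **Carton:** the final image comparison disagreed here (a mean difference of 50, against 5 for the timer). The arm was probably in front of the carton by then, but I did not look at that picture. A scene picture taken after the third cap dropped shows it where it started.
- **Robot:** the fingers were about 180 mm up and clear of everything, with about 1 N on the wrist, which is the usual sensor noise.

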